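Putting up a two-tier bench rack

ROBOT

A 7-joint arm with a two-finger parallel gripper is mounted at the origin on a cart in front of the work surface, level with it; the furniture and walls round the work are solid. World frame = base frame: x ahead of the robot, y to its left, z up, the work surface at z = 0. Lengths are in m, angles in rad, forces in N, time in s.
With the tool pointing down it reaches from about 0.4 to 0.85 m from the base axis. Payload 4.5 kg.
Tool frame: the origin (TCP) lies at the very end of the fingers, on their centre line; the grasp point (between the pads) lies 19 mm behind it; z points along the fingers, y is the line along which they close (so a half turn about z gives the same grasp; the last joint's range is limited). The gripper opens to 85 mm and grips with 20 to 120 N. Pads are 22 mm wide; open, the fingers measure 114 mm over their backs; the gripper's body (76 mm by 85 mm) begins 54 mm behind the grasp point. The pads swing forward as they close: fully open they stand 13 mm farther back than shut.
Start: joints at [1.137, 0.689, -0.195, 1.565, 0.157, 0.902, -0.215], TCP at [0.282, -0.558, 0.208] pointing down, gripper open.
Joint ranges: [-3.01, 3.01], [-0.46, 2.08], [-1.47, 1.51], [0.13, 2.56], [-1, 4.14], [0.04, 2.09], [-2.66, 2.66]. Speed limits (rad/s): [2.57, 2.57, 3.14, 3.14, 3.14, 3.14, 3.14].

INTERFACE

Orientations are given as [roll, pitch, yaw] about the fixed x, y, z axes, in that order (R = Rz(yaw) Ry(pitch) Rx(roll)).
In Python, from bench import bot, cams, ticket, spotter gives the robot as it stands.
- The arm moves only by the tool play_rows, never from a script. Its argument "steps" is one flat list of numbers, 7 for each row, row after row: the finger opening in mm, from 0 to 85.4, then the shift along the world's x, y, z in units of 25 mm (1.0 is 25 mm), then the turn, a rotation vector about the world's x, y, z in units of 0.08 rad (1.0 is 0.08 rad). A call has exactly 10 rows; each row shifts and turns the commanded pose from where the row before left it; what a row does not reach is not made up. A row lasts 1/10 s, in which the tool goes at most 50 mm and 8.59 degrees, less where a joint would pass 70% of its speed; a pose out of reach is approached as far as the arm can. A call with a number of a shift or a turn outside -1 to 1 is refused whole. A call with a gripper value outside its range is refused whole. The fingers move at their own pace and stop on an object; "newtons" is the grip in N (left out, the last holds). Time passes only in rows, so rows that do not move let the fingers close, or fill a call up. It gives the time, the measured TCP pose, the force, the opening and the grip force at its end, in the units of the state.
- bot.observe(): the state, without advancing time (a new reading comes with each control period).
- cams.grab_frame(name): name is "scene" or "top" or "wrist"; returns the picture (384x512x3 uint8, red, green, blue); there is no depth.
- cams.calibration(name): a dict with "fx", "fy", "cx", "cy" (pixels), "k1" (the pictures are not rectified: a ray, as slopes to the right and down, at radius r is drawn at 1 + k1 r^2 times it, then the intrinsics apply), "extrinsics" (4x4, takes a point from camera to world coordinates). Camera axes: x right, y up, looking along -z (the intrinsics and any distortion apply to the point x, -y, -z); pixel columns grow to the right and rows downward; lengths in m; the calibration is good to about 2 mm. A picture is of the moment at which its call begins: read the wrist's pose just before it. calibration takes no time and is no camera call; for the wrist camera it gives the pose at the moment of the call.
- ticket.job_done(): hands the job in; it is judged then, once.
Trained networks look in the newest picture that a camera, given by its name, has taken for a name from the list of things; names that differ only in an ending like _2 or _b are one class to them, and where a whole thing is asked for, a point or a joint stands for the part that bears it (a point fixed in the world has none). Each returns a list of dicts, best first, with "conf" (0 to 1); they miss things now and then, are a little off and sometimes report something else, mostly with a low value. They report only what shows in the picture. A call takes as long as a camera call. They do not tell look-alikes from the thing itself.
- spotter.spot_in(name, camera): "xyz" ([x, y, z] in m, in world coordinates, good to about 4 mm: the middle of the surface that is visible of it).
- spotter.tip_of(name, camera): "xyz" ([x, y, z] in m, in world coordinates, good to about 4 mm: a listed point, or the origin of a listed thing).
The state is a dict: "time": time; "q": joint angles; "joint_vel": joint speeds; "effort": joint torques, N m; "tcp_pos": TCP position; "tool_rot": TCP orientation; "contact_force": force on the tool from outside, world axes, zero at the start; "torque": the same for the moment, N m; "grip_width": opening from 0.0 (shut) to 1.0 (fully open); "gripper_force": force on a finger pad.
Only numpy, scipy, OpenCV 4.12 (cv2) and the standard library are available. Lean on these libraries where they do the work, as an engineer would, in place of code of your own. Each camera call takes 0.05 s, during which the arm holds its last target. There are 200 camera calls.

TASK

Put up the two-tier steel rack: take the sealing-film box at the right front of the bench and lay it flat and lengthwise in the middle of the lower tier, then lift the upper tier by its handle and set it over the box so that all four corner posts sit fully home in the lower tier's corner sockets. Finish by standing the small reagent bottle that stood near that box upright on the upper tier's wire deck, beside the handle. Set everything down gently without dropping it, and leave the other things on the bench where they are.

Things in the scene. Friction and masses are not known exactly. Their poses are not given: they have to be found in the camera images.
- lower_tier: Lower tier: low bare-steel wire shelf on four rubber feet, loose on the bench, 1.2 kg, no handle. 184 mm long (its x) x 124 mm wide (its y) x 46 mm high. Origin: centre of its underside; z up. An open square socket at each corner, centred at x = +-80, y = +-50 mm.
- lower_deck (a point): Middle of the lower tier's wire deck, on top of the wires, 27.5 mm above the tier's origin. The deck is flat, free for 136 mm along x between the sockets; the bars along its edges are no higher than the wires.
- socket (a point): Centre of the open top of the lower tier's socket at x = +80, y = +50 mm, 46 mm above the tier's origin; the other three are alike. 24 mm square outside, bore 17 mm square and 34 mm deep. They are the tier's highest parts.
- upper_tier: Upper tier: bare-steel wire shelf with a handle, 0.3 to 0.65 kg, loose, at first standing on the bench on its four corner posts. 184 mm long (its x) x 124 mm wide (its y). Origin: on its vertical centre line, level with the posts' bottom shoulders (27 mm above the bench at the start); z up. Posts at x = +-80, y = +-50 mm, like the sockets: it fits either way round.
- post (a point): Centre of the bottom shoulder of the upper tier's post at x = +80, y = +50 mm, level with its origin; the others are alike. Post 24 mm square; under it a round spigot 14 mm thick, 27 mm long, the last 11 mm tapering to 8 mm. Fully home the shoulders rest on the socket rims: upper origin 46 mm above the lower's.
- handle (a point): Centre of the handle, 133.5 mm above the upper tier's origin: a flat bar across the tier's middle along its y, 12 mm thick along x, 14 mm high, free for gripping 45 mm to either side; 38 mm of air between it and the deck.
- upper_deck (a point): Point on the wires of the upper deck, 40 mm from the handle towards the tier's +x, 88.5 mm above its origin: one good spot for the bottle; its mirror image at x = -40 mm is as good. The tier's edge bars reach down to 78 mm, its black post caps (outside x = +-68 mm) up to 101 mm above its origin.
- film_box: Sealing-film box, white and lilac cardboard carton 62 mm (its x) x 108 mm (its y) x 62 mm high, about 0.2 kg, loose at the right front of the bench (a similar box far back on the left is not meant). Origin: centre of its underside; z up. Grasp across the 62 mm.
- small_bottle: Small reagent bottle, clear with a red screw cap, 46 mm in diameter, 88 mm tall, about 0.18 kg, standing loose at the right front of the bench (not the bottles by the mixer at the back). Origin: centre of its underside; z up. The cap, 34 mm in diameter, takes up the top 20 mm and does not unscrew.
- timer: Bench timer, bystander, white slab 62 x 66 x 19 mm, near the bench's front edge. Origin: centre of its underside.
- tape_roll: Roll of black tape, bystander, lying flat near the bench's front edge, 58 mm in diameter, 19 mm high. Origin: centre of its underside.
- tube_a: Screw-cap tube, bystander, standing, 33 mm in diameter, 112 mm tall, behind the tiers. Origin: centre of its underside.
- tube_b: Second such tube, bystander, next to the first. Origin: centre of its underside.
- big_bottle: Larger reagent bottle, bystander, 56 mm in diameter, 105 mm tall, blue cap, at the right between the instruments. Origin: centre of its underside.
Not all that is in view belongs to the job. Leave any turquoise look-alike of the small_bottle alone.

How it is judged:
On the way, in this order (a step that is already met when the one before it is completed fails the run):
1. The film box lies flat and lengthwise in the middle of the lower tier, released (x of film_box in the frame of lower_tier between -0.025 and 0.025 m and y of film_box in the frame of lower_tier between -0.025 and 0.025 m and z of film_box in the frame of lower_tier between 0.0245 and 0.0315 m and angle between film_box's own z axis and vertical below 0.06 rad and angle between the y axis of film_box and the x axis of lower_tier, either way round below 0.3 rad and linear speed of film_box below 0.02 m/s and contact force between the fingers and film_box below 0.1 N), for 0.2 s.
2. The upper tier's four posts are fully home in the sockets of the lower tier, over the box, and the tier is released (x of film_box in the frame of lower_tier between -0.025 and 0.025 m and y of film_box in the frame of lower_tier between -0.025 and 0.025 m and z of film_box in the frame of lower_tier between 0.0245 and 0.0315 m and angle between film_box's own z axis and vertical below 0.06 rad and angle between the y axis of film_box and the x axis of lower_tier, either way round below 0.3 rad and x of upper_tier in the frame of lower_tier between -0.004 and 0.004 m and y of upper_tier in the frame of lower_tier between -0.004 and 0.004 m and z of upper_tier in the frame of lower_tier between 0.0435 and 0.0485 m and angle between the x axis of upper_tier and the x axis of lower_tier, either way round below 0.05 rad and angle between the z axis of upper_tier and the z axis of lower_tier, either way round below 0.025 rad and angle between lower_tier's own z axis and vertical below 0.03 rad and linear speed of upper_tier below 0.02 m/s and contact force between the fingers and upper_tier below 0.1 N), for 0.2 s.
At the end, for the whole second after the job is handed in: Film box flat and lengthwise (0.3 rad) within 25 mm of the lower deck's middle; upper posts socketed to their shoulders (height within 2.5 mm, 4 mm sideways, 0.05 rad turn, 0.025 rad tilt); small bottle upright on the upper deck, 16 to 64 mm to one side of the handle; all released, at rest (all of step 2 and (x of small_bottle in the frame of upper_tier between 0.016 and 0.064 m or x of small_bottle in the frame of upper_tier between -0.064 and -0.016 m) and y of small_bottle in the frame of upper_tier between -0.045 and 0.045 m and z of small_bottle in the frame of upper_tier between 0.0855 and 0.0925 m and angle between small_bottle's own z axis and vertical below 0.08 rad and linear speed of each of film_box, small_bottle, lower_tier below 0.02 m/s and contact force between the fingers and film_box below 0.1 N and contact force between the fingers and small_bottle below 0.1 N); the robot touches nothing.
It fails at once if A bystander (timer, tape roll, either tube, larger bottle) is pushed more than 30 mm or a standing one is tipped over (distance of any of timer, tape_roll, tube_a, tube_b, big_bottle from where it was at the start of the episode above 0.03 m or angle between any of tube_a, tube_b, big_bottle's own z axis and vertical above 0.5 rad).
It fails at once if The upper tier, the film box or the small bottle is dropped (falls free at more than 0.5 m/s, about 13 mm of fall) ((contact force between the fingers and upper_tier below 0.1 N and linear speed of upper_tier above 0.5 m/s) or (contact force between the fingers and film_box below 0.1 N and linear speed of film_box above 0.5 m/s) or (contact force between the fingers and small_bottle below 0.1 N and linear speed of small_bottle above 0.5 m/s)).
It fails at once if The small bottle or the upper tier is tipped by more than 45 degrees (angle between any of upper_tier, small_bottle's own z axis and vertical above 0.785 rad).
It also fails if it takes over 72 s, if anything falls off the work surface, if the arm or the gripper's body presses on something with over 40 N, if the wrist force passes 120 N, or if a joint passes its speed limit or range.

## Working session

There is one attempt and no reset: what is moved stays moved. The work goes in short steps, Python scripts to look and compute and a tool call to move; the robot and the scene stay as the last step left them, time stands still between calls to the robot, and variables do not carry over. Pictures are saved under pics/ and viewed, at most 10 in all, crops included, and the job is handed in when it is done.

Besides the shell and the picture viewer there is one more tool, called after "Call:" as name(argument=value, ...), one argument or row to a line, values as JSON. play_rows: Moves the arm, as the interface text tells. Shifts and turns lie within -1 to 1; 1 stands for 25 mm of shift or 0.08 rad of turn. Its arguments: {"type":"object","properties":{"steps":{"type":"array","items":{"type":"number"}},"newtons":{"type":"number"}},"required":["steps"]}

```bash
ls; mkdir -p pics; cat > h.py <<'E'
import numpy as np, cv2
from bench import bot, cams, ticket, spotter
def save(cam,fn):
    im=cams.grab_frame(cam); cv2.imwrite('pics/'+fn,im[:,:,::-1]); return im
def proj(cal,P):
    E=np.linalg.inv(cal['extrinsics']); p=E[:3,:3]@np.array(P)+E[:3,3]
    a,b=p[0]/-p[2],-p[1]/-p[2]; k=1+cal['k1']*(a*a+b*b)
    return cal['fx']*a*k+cal['cx'],cal['fy']*b*k+cal['cy']
def ray(cal,u,v):
    K=np.array([[cal['fx'],0,cal['cx']],[0,cal['fy'],cal['cy']],[0,0,1.]])
    a,b=cv2.undistortPoints(np.array([[[u,v]]],float),K,np.array([cal['k1'],0,0,0.]))[0,0]
    E=np.array(cal['extrinsics']); return E[:3,3],E[:3,:3]@np.array([a,-b,-1])
def atz(cal,u,v,z):
    o,d=ray(cal,u,v); return o+d*(z-o[2])/d[2]
def tri(obs):
    A=np.zeros((3,3));B=np.zeros(3)
    for cal,u,v in obs:
        o,d=ray(cal,u,v); d=d/np.linalg.norm(d); M=np.eye(3)-np.outer(d,d); A+=M;B+=M@o
    return np.linalg.solve(A,B)
E
python3 - <<'E'
from h import *
s=bot.observe(); print({k:np.round(v,3) for k,v in s.items() if k in('time','tcp_pos','tool_rot','grip_width','contact_force')})
a=save('scene','s0.png'); b=save('top','t0.png'); save('wrist','w0.png')
for n in ['lower_tier','lower_deck','socket','upper_tier','post','handle','upper_deck','film_box','small_bottle','timer','tape_roll','tube_a','big_bottle']:
  for c in ['scene','top']:
    print(n,c,[(round(r['conf'],2),np.round(r['xyz'],3).tolist()) for r in spotter.tip_of(n,c)[:5]])
for c in ['scene','top']:
  k=cams.calibration(c); print(c,np.round(k['extrinsics'],3).tolist(),k['fx'],k['k1'])
E
```

```text
pics
{'time': np.float64(0.0), 'tcp_pos': array([ 0.281, -0.557,  0.207]), 'tool_rot': array([-3.14 ,  0.   ,  0.468]), 'contact_force': array([-0.035, -0.694,  0.42 ]), 'grip_width': np.float64(1.0)}
lower_tier scene [(0.74, [0.532, 0.151, 0.004]), (0.54, [0.364, 0.117, -0.004])]
lower_tier top [(0.64, [0.531, 0.153, 0.001])]
lower_deck scene [(0.74, [0.529, 0.157, 0.03]), (0.19, [0.365, 0.119, -0.008])]
lower_deck top [(0.7, [0.53, 0.15, 0.028]), (0.47, [0.436, -0.18, 0.001]), (0.24, [0.559, 0.388, 0.16])]
socket scene [(0.96, [0.612, 0.209, 0.048])]
socket top [(0.87, [0.613, 0.205, 0.046]), (0.2, [0.367, 0.284, 0.002])]
upper_tier scene [(0.92, [0.56, 0.386, 0.025])]
upper_tier top [(0.9, [0.56, 0.387, 0.024]), (0.31, [0.593, -0.22, 0.0])]
post scene [(0.83, [0.64, 0.433, 0.028]), (0.49, [0.366, 0.286, 0.002])]
post top [(0.57, [0.639, 0.437, 0.031])]
handle scene [(0.57, [0.563, 0.386, 0.162])]
handle top [(0.58, [0.559, 0.388, 0.162])]
upper_deck scene [(0.52, [0.528, 0.156, 0.005])]
upper_deck top [(0.87, [0.598, 0.39, 0.116]), (0.71, [0.759, 0.198, -0.001])]
film_box scene [(
[... 572 characters left out ...]
0.117]), (0.35, [0.471, -0.045, 0.001])]
tube_a scene [(0.61, [0.365, 0.291, 0.005]), (0.58, [0.719, 0.3, -0.005]), (0.53, [0.757, 0.198, -0.003])]
tube_a top [(0.57, [0.757, 0.206, -0.001]), (0.51, [0.531, 0.148, 0.026]), (0.49, [0.722, 0.3, -0.003])]
big_bottle scene [(0.64, [0.589, -0.222, 0.002]), (0.34, [0.562, 0.387, 0.162])]
big_bottle top [(0.56, [0.591, -0.215, -0.005])]
scene [[-0.466, 0.637, -0.613, -0.096], [-0.884, -0.321, 0.339, 0.512], [0.019, 0.7, 0.714, 0.888], [0.0, 0.0, 0.0, 1.0]] 378.6461068087672 -0.04042736633353381
top [[0.014, 0.981, -0.194, 0.241], [-1.0, 0.017, 0.014, 0.149], [0.017, 0.194, 0.981, 1.766], [0.0, 0.0, 0.0, 1.0]] 488.61687407564693 -0.19743150186365338
```

View pics/t0.png

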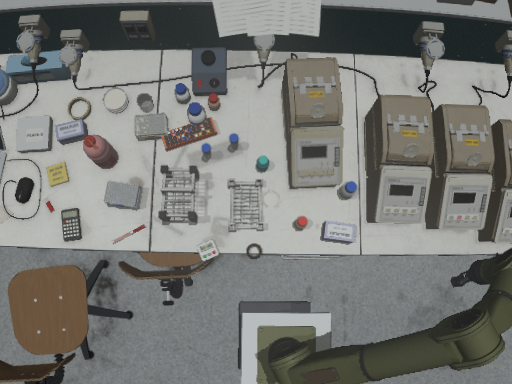

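View pics/s0.png

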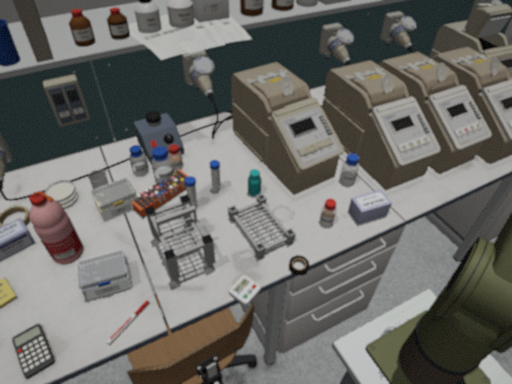

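Top view: the lower tier is at about (245,205) and the upper tier at (180,195). The film box is at (339,232), with the red-cap bottle at (302,223) and the turquoise decoy at (263,163). The tape roll (254,251) and timer (208,250) are near the front edge. The network positions agree with both pictures, so I'm moving over the film box.

Call:
play_rows(
  steps=[85,0.31,0.75,0.09,0,0,0.69,85,0.31,0.75,0.09,0,0,0.69,85,0.31,0.75,0.09,0,0,0.69,85,0.31,0.75,0.09,0,0,0.69,85,0.31,0.75,0.09,0,0,0.69,85,0.31,0.75,0.09,0,0,0.69,85,0.31,0.75,0.09,0,0,0.69,85,0.31,0.75,0.09,0,0,0.69,85,0.31,0.75,0.09,0,0,0.69,85,0.31,0.75,0.09,0,0,0.69],
)

```text
time: 2.45
tcp_pos: [0.36, -0.3689, 0.2302]
tool_rot: [3.141, 0.0, 1.024]
contact_force: [0.4, 0.7, 0.2]
grip_width: 0.995
gripper_force: 0.0
```

Call:
play_rows(
  steps=[85,0.31,0.75,0.09,0,0,0.69,85,0.31,0.75,0.09,0,0,0.69,85,0.31,0.75,0.09,0,0,0.69,85,0.31,0.75,0.09,0,0,0.69,85,0.31,0.75,0.09,0,0,0.69,85,0.31,0.75,0.09,0,0,0.69,85,0.31,0.75,0.09,0,0,0.69,85,0.31,0.75,0.09,0,0,0.69,85,0.31,0.75,0.09,0,0,0.69,85,0.31,0.75,0.09,0,0,0.69],
)

```text
time: 3.45
tcp_pos: [0.4374, -0.1813, 0.2527]
tool_rot: [3.141, 0.0, 1.576]
contact_force: [-0.2, -0.6, 0.7]
grip_width: 0.994
gripper_force: 0.0
```

```bash
python3 - <<'E'
from h import *
s=bot.observe(); print({k:np.round(v,3).tolist() for k,v in s.items() if k in('time','tcp_pos','tool_rot','grip_width','contact_force','q')})
k=cams.calibration('wrist'); save('wrist','w1.png'); print(np.round(k['extrinsics'],3).tolist(),k['fx'],k['k1'])
for n in ['film_box','small_bottle','big_bottle']:
  print(n,[(round(r['conf'],2),np.round(r['xyz'],3).tolist()) for r in spotter.tip_of(n,'wrist')[:5]])
E
```

```text
{'time': 3.45, 'q': [0.656, 0.465, -0.538, 1.936, 0.319, 0.824, -0.05], 'tcp_pos': [0.437, -0.181, 0.253], 'tool_rot': [3.141, 0.0, 1.576], 'contact_force': [-0.19, -0.587, 0.677], 'grip_width': 0.994}
[[1.0, -0.005, -0.002, 0.437], [0.006, 0.945, 0.326, -0.097], [0.0, -0.327, 0.945, 0.419], [0.0, 0.0, 0.0, 1.0]] 287.06021177182765 -0.06719120852463402
film_box [(0.95, [0.439, -0.181, -0.001])]
small_bottle [(0.76, [0.468, -0.042, -0.001])]
big_bottle [(0.75, [0.593, -0.217, 0.001])]
```

View pics/w1.png

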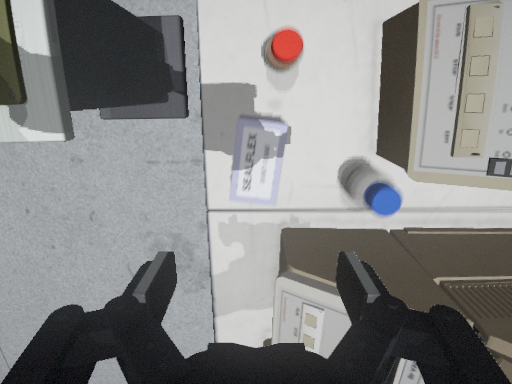

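The wrist view shows the box's top face with corners at about (237,116), (288,121), (278,204) and (230,201). The red-cap bottle is at (284,48) and the blue-cap bottle at (380,195). Next I'll work out the box yaw and height.

```bash
python3 - <<'E'
from h import *
k=cams.calibration('wrist')
c=[(237,116),(288,121),(278,204),(230,201)]
P=np.array([atz(k,u,v,.062)[:2] for u,v in c]); print(P.round(3).tolist(),P.mean(0).round(4))
for i in range(4):
  d=P[(i+1)%4]-P[i]; print(round(np.hypot(*d),4),round(np.degrees(np.arctan2(d[1],d[0])),1))
im=cv2.imread('pics/t0.png'); cv2.imwrite('pics/t0c.png',cv2.resize(im[195:255,280:370],None,fx=8,fy=8,interpolation=cv2.INTER_CUBIC))
w=cv2.imread('pics/w1.png'); cv2.imwrite('pics/w1c.png',cv2.resize(w[10:220,200:420],None,fx=2.8,fy=2.8,interpolation=cv2.INTER_CUBIC))
a=cv2.imread('pics/w1c.png'); b=cv2.imread('pics/t0c.png')
b=b[:,:]; o=np.zeros((588,800,3),np.uint8); o[:,:370]=a[:,:370]; bb=cv2.resize(b,(430,287)); o[:287,370:]=bb; cv2.imwrite('pics/c1.png',o)
E
```

```text
[[0.415, -0.122], [0.476, -0.127], [0.467, -0.235], [0.403, -0.231]] [ 0.4403 -0.1787]
0.0621 -5.3
0.1082 -94.9
0.0639 176.3
0.11 84.1
```

View pics/c1.png

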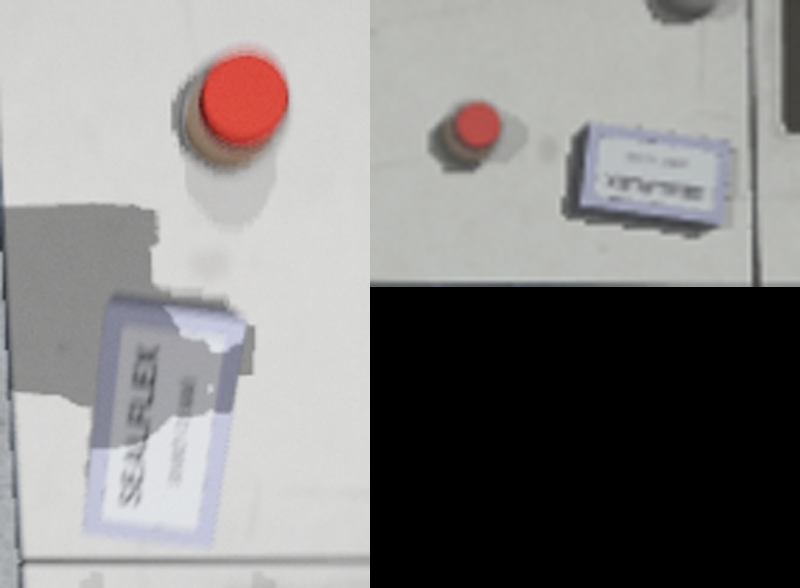

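The sizes come out right with the top at z = 62 mm. The box centre is (0.440, -0.179) with a yaw of -5°, so I'm descending and grasping.

Call:
play_rows(
  steps=[85,0.12,0.08,-1,0,0,-0.6,85,0,0,-1,0,0,-0.5,85,0,0,-1,0,0,0,85,0,0,-1,0,0,0,85,0,0,-1,0,0,0,85,0,0,-1,0,0,0,85,0,0,-1,0,0,0,85,0,0,-1,0,0,0,85,0,0,-0.9,0,0,0,85,0,0,-0.6,0,0,0],
)

```text
time: 4.65
tcp_pos: [0.4389, -0.1821, 0.0135]
tool_rot: [-3.14, 0.001, 1.482]
contact_force: [-1.0, -0.7, 0.5]
grip_width: 0.997
gripper_force: 0.0
```

Call:
play_rows(
  steps=[85,0,0,0,0,0,0,50,0,0,0,0,0,0,50,0,0,0,0,0,0,50,0,0,0,0,0,0,50,0,0,0,0,0,0,50,0,0,0,0,0,0,50,0,0,0,0,0,0,50,0,0,0,0,0,0,50,0,0,0,0,0,0,50,0,0,0,0,0,0],
  newtons=40,
)

```text
time: 5.65
tcp_pos: [0.44, -0.1815, 0.016]
tool_rot: [3.141, 0.001, 1.483]
contact_force: [-0.6, -0.2, 6.5]
grip_width: 0.718
gripper_force: 44.5
```

Call:
play_rows(
  steps=[50,0,0,0.5,0,0,0,50,0,0,1,0,0,0,50,0,0,1,0,0,0,50,0,0,1,0,0,0,50,0,0,1,0,0,0,50,0.165,0.606,0.5,0,0,0.966,50,0.165,0.606,0,0,0,0.966,50,0.165,0.606,0,0,0,0.966,50,0.165,0.606,0,0,0,0.966,50,0.165,0.606,0,0,0,0.966],
)

```text
time: 6.65
tcp_pos: [0.4602, -0.1034, 0.1392]
tool_rot: [-3.14, -0.001, 1.877]
contact_force: [-0.1, -0.1, -3.1]
grip_width: 0.716
gripper_force: 44.5
```

Call:
play_rows(
  steps=[50,0.165,0.606,0,0,0,0.966,50,0.165,0.606,0,0,0,0.966,50,0.165,0.606,0,0,0,0.966,50,0.165,0.606,0,0,0,0.966,50,0.165,0.606,0,0,0,0.966,50,0.165,0.606,0,0,0,0.966,50,0.165,0.606,0,0,0,0.966,50,0.165,0.606,0,0,0,0.966,50,0.165,0.606,0,0,0,0.966,50,0.165,0.606,0,0,0,0.966],
)

```text
time: 7.65
tcp_pos: [0.5019, 0.0476, 0.1399]
tool_rot: [-3.142, 0.0, 2.649]
contact_force: [0.7, -0.1, -1.6]
grip_width: 0.716
gripper_force: 44.5
```

Call:
play_rows(
  steps=[50,0.165,0.606,0,0,0,0.966,50,0.165,0.606,0,0,0,0.966,50,0.165,0.606,0,0,0,0.966,50,0.165,0.606,0,0,0,0.966,50,0.165,0.606,0,0,0,0.966,50,0.165,0.606,0,0,0,0.966,50,0.165,0.606,0,0,0,0.966,50,0,0,0,0,0,0,50,0,0,0,0,0,0,50,0,0,0,0,0,0],
)

```text
time: 8.65
tcp_pos: [0.5303, 0.1511, 0.1397]
tool_rot: [-3.14, -0.001, -3.101]
contact_force: [0.2, 0.8, -2.0]
grip_width: 0.721
gripper_force: 44.5
```

```bash
python3 - <<'E'
from h import *
s=bot.observe(); print({k:np.round(v,3).tolist() for k,v in s.items() if k in('time','tcp_pos','tool_rot','grip_width','contact_force','q')})
a=save('wrist','w2.png'); b=save('scene','s2.png')
for n,c in [('socket','wrist'),('lower_deck','wrist'),('lower_tier','wrist'),('film_box','wrist'),('film_box','scene'),('film_box','top')]:
  if c=='top': cams.grab_frame('top')
  print(n,c,[(round(r['conf'],2),np.round(r['xyz'],3).tolist()) for r in spotter.tip_of(n,c)[:4]])
E
```

```text
{'time': 8.65, 'q': [0.11, 0.809, -0.832, 1.837, 0.783, 0.863, 0.498], 'tcp_pos': [0.53, 0.151, 0.14], 'tool_rot': [-3.14, -0.001, -3.101], 'contact_force': [0.172, 0.781, -1.99], 'grip_width': 0.721}
socket wrist [(0.54, [0.368, 0.121, -0.001])]
lower_deck wrist []
lower_tier wrist []
film_box wrist [(0.55, [0.534, 0.15, 0.124])]
film_box scene [(0.29, [0.756, 0.198, -0.001])]
film_box top [(0.55, [0.529, 0.15, 0.123])]
```

View pics/w2.png

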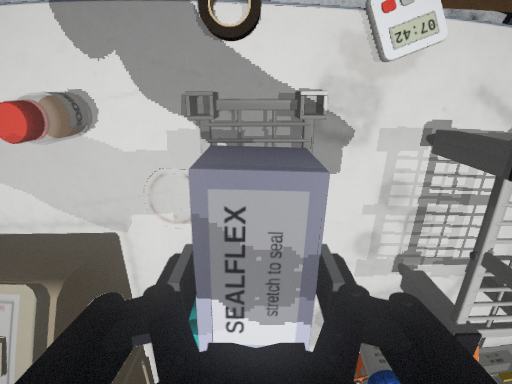

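The box is held level over the tier. The tier's near sockets are visible at about (201,104) and (314,103), and I'll use them to refine the tier pose.

```bash
python3 - <<'E'
from h import *
k=cams.calibration('wrist')
im=cv2.imread('pics/w2.png'); cv2.imwrite('pics/c2.png',cv2.resize(im[80:160,170:340],None,fx=4.5,fy=4.5,interpolation=cv2.INTER_CUBIC))
a=atz(k,201,104,.046);b=atz(k,314,102.5,.046);print(a,b,np.linalg.norm(a-b)); d=b-a; th=np.arctan2(-d[0],d[1]); print(np.degrees(th)); m=(a+b)/2; print(m+.08*np.array([np.cos(th),np.sin(th),0]))
E
```

```text
[0.45537078 0.10130693 0.046     ] [0.44994346 0.19969796 0.046     ] 0.0985406047875891
3.1572754215478795
[0.53253569 0.1549086  0.046     ]
```

View pics/c2.png

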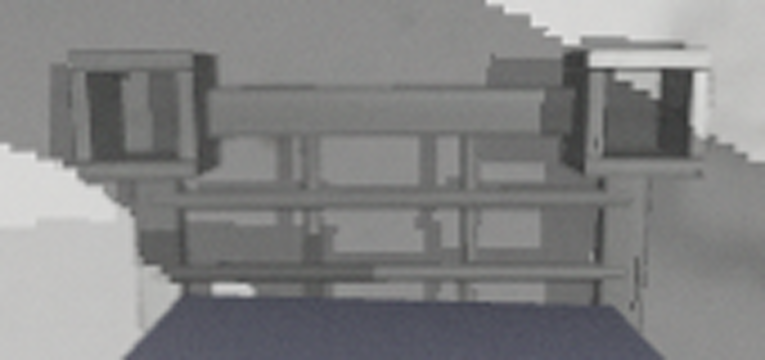

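Call:
play_rows(
  steps=[50,0.08,0.08,-0.6,0,0,0,50,0,0,-0.9,0,0,0,50,0,0,-0.9,0,0,0,50,0,0,-0.8,0,0,0,50,0,0,-0.4,0,0,0,50,0,0,-0.1,0,0,0,50,0,0,-0.05,0,0,0,50,0,0,-0.04,0,0,0,50,0,0,-0.04,0,0,0,50,0,0,0,0,0,0],
)

```text
time: 10.1
tcp_pos: [0.5329, 0.1545, 0.0447]
tool_rot: [3.141, 0.001, -3.099]
contact_force: [-0.8, -0.2, -2.0]
grip_width: 0.716
gripper_force: 44.5
```

Call:
play_rows(
  steps=[50,0,0,-0.04,0,0,0,50,0,0,-0.04,0,0,0,50,0,0,-0.03,0,0,0,50,0,0,0,0,0,0,64,0,0,0,0,0,0,68,0,0,0,0,0,0,72,0,0,0,0,0,0,80,0,0,0,0,0,0,85,0,0,0,0,0,0,85,0,0,0,0,0,0],
)

```text
time: 11.1
tcp_pos: [0.5326, 0.1545, 0.0414]
tool_rot: [3.141, -0.0, -3.099]
contact_force: [0.4, 0.1, 0.3]
grip_width: 0.995
gripper_force: 0.0
```

Call:
play_rows(
  steps=[85,0,0,0.4,0,0,0,85,0,0,1,0,0,0,85,0,0,1,0,0,0,85,0,0,1,0,0,0,85,0,0,1,0,0,0,85,0,0,1,0,0,0,85,0,0,1,0,0,0,85,0,0,1,0,0,0,85,0,0,1,0,0,0,85,0,0,1,0,0,0],
)

```text
time: 12.1
tcp_pos: [0.5321, 0.1545, 0.2783]
tool_rot: [3.141, 0.0, -3.098]
contact_force: [0.4, 0.8, -0.2]
grip_width: 0.994
gripper_force: 0.0
```

```bash
python3 - <<'E'
from h import *
k=cams.calibration('wrist'); a=save('wrist','w3.png'); np.save('k3.npy',k,allow_pickle=True)
print(bot.observe()['time'],bot.observe()['tcp_pos'],np.round(k['extrinsics'],3).tolist())
for n in ['socket','lower_tier','film_box','handle','post','upper_tier']:
  print(n,[(round(r['conf'],2),np.round(r['xyz'],3).tolist()) for r in spotter.tip_of(n,'wrist')[:4]])
L=np.array([.5322,.1535,0]);t=np.radians(2.5)
v=cv2.cvtColor(cv2.resize(a,None,fx=1.56,fy=1.56,interpolation=cv2.INTER_CUBIC),cv2.COLOR_RGB2BGR)
for sx in (-1,1):
  for sy in (-1,1):
    p=L+np.array([sx*.08*np.cos(t)-sy*.05*np.sin(t),sx*.08*np.sin(t)+sy*.05*np.cos(t),.046]); u=proj(k,p); print(np.round(u,1))
cv2.imwrite('pics/w3b.png',v)
E
```

```text
12.15 [0.53398517 0.15635059 0.28232466] [[-0.043, -0.944, -0.328, 0.448], [0.999, -0.04, -0.015, 0.151], [0.001, -0.328, 0.945, 0.444], [0.0, 0.0, 0.0, 1.0]]
socket [(0.59, [0.613, 0.204, 0.044])]
lower_tier [(0.52, [0.636, 0.433, 0.027]), (0.21, [0.716, 0.295, 0.002])]
film_box [(0.88, [0.532, 0.156, 0.027])]
handle [(0.87, [0.555, 0.388, 0.161]), (0.63, [0.559, 0.386, 0.025])]
post [(0.72, [0.636, 0.434, 0.028])]
upper_tier [(0.87, [0.558, 0.386, 0.026]), (0.41, [0.467, -0.045, -0.001])]
[217.1  99. ]
[292.5  98.9]
[221.7 210.7]
[288.3 210.6]
```

View pics/w3b.png

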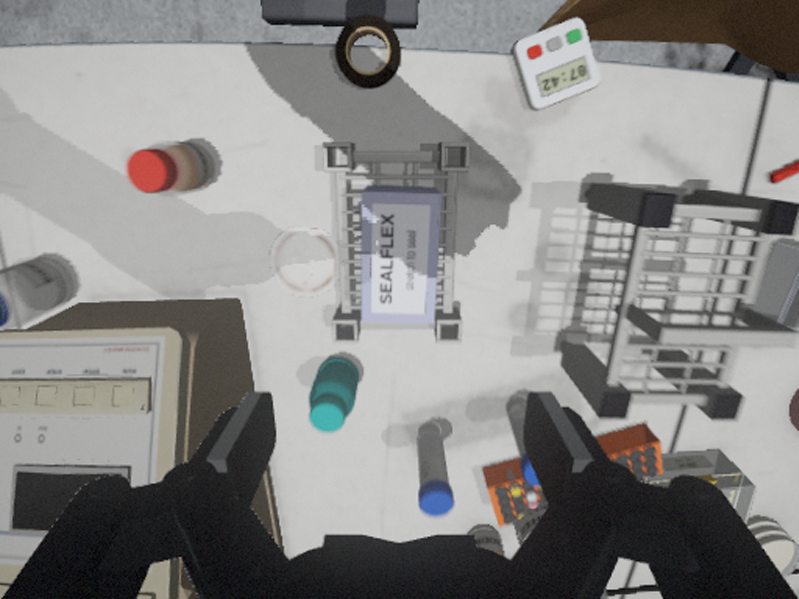

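The box sits centred on the lower tier, between sockets at scaled pixels (338,155), (453,155), (346,323) and (448,323). The upper tier is at the right, about (690,300). Next I'll hover over its handle.

Call:
play_rows(
  steps=[85,0.05,0.465,0,0,0,-1,85,0.05,0.465,0,0,0,-1,85,0.05,0.465,0,0,0,-1,85,0.05,0.465,0,0,0,-1,85,0.05,0.465,0,0,0,-1,85,0.05,0.465,0,0,0,-1,85,0.05,0.465,0,0,0,-1,85,0.05,0.465,0,0,0,-1,85,0.05,0.465,0,0,0,-1,85,0.05,0.465,0,0,0,-1],
)

```text
time: 13.45
tcp_pos: [0.5446, 0.2708, 0.2753]
tool_rot: [-3.139, -0.001, 2.381]
contact_force: [-0.3, 0.0, 1.2]
grip_width: 0.993
gripper_force: 0.0
```

Call:
play_rows(
  steps=[85,0.05,0.465,0,0,0,-1,85,0.05,0.465,0,0,0,-1,85,0.05,0.465,0,0,0,-1,85,0.05,0.465,0,0,0,-1,85,0.05,0.465,0,0,0,-1,85,0.05,0.465,0,0,0,-1,85,0.05,0.465,0,0,0,-1,85,0.05,0.465,0,0,0,-1,85,0.05,0.465,0,0,0,-1,85,0.05,0.465,0,0,0,-1],
)

```text
time: 14.45
tcp_pos: [0.557, 0.387, 0.2751]
tool_rot: [-3.14, 0.002, 1.581]
contact_force: [0.0, 0.3, 0.7]
grip_width: 0.996
gripper_force: 0.0
```

```bash
python3 - <<'E'
from h import *
k=cams.calibration('wrist'); a=save('wrist','w4.png'); np.save('k4.npy',k,allow_pickle=True)
s=bot.observe();print(s['time'],s['tcp_pos'].round(4),s['tool_rot'].round(3),s['q'].round(2))
for n in ['socket','lower_tier','handle','post','upper_tier']:
  print(n,[(round(r['conf'],2),np.round(r['xyz'],3).tolist()) for r in spotter.tip_of(n,'wrist')[:4]])
w=cv2.imread('pics/w3.png'); o=np.zeros((600,800,3),np.uint8)
f=lambda x0,y0,ww,hh,s:cv2.resize(w[y0:y0+hh,x0:x0+ww],None,fx=s,fy=s,interpolation=cv2.INTER_CUBIC)
o[:200,:280]=f(202,87,35,25,8)   # each crop 35x25
o[:200,280:560]=f(275,87,35,25,8)
o[200:400,:280]=f(205,195,35,25,8)
o[200:400,280:560]=f(270,195,35,25,8)
w=cv2.imread('pics/w4.png')
o[400:,:280]=0
c=cv2.resize(w[:240],(512,240)); cv2.imwrite('pics/w4v.png',w)
o2=np.zeros((600,800,3),np.uint8); o2[:400,:560]=o[:400,:560]; cv2.imwrite('pics/m1.png',o2)
E
```

```text
14.5 [0.5563 0.3898 0.2751] [-3.139e+00 -1.000e-03  1.581e+00] [-0.45  0.73 -0.47  1.28  0.33  1.2  -0.92]
socket [(0.76, [0.615, 0.206, 0.046])]
lower_tier [(0.74, [0.538, 0.153, 0.002])]
handle [(0.74, [0.555, 0.389, 0.166])]
post [(0.83, [0.639, 0.434, 0.025])]
upper_tier [(0.83, [0.558, 0.386, 0.026])]
```

View pics/m1.png

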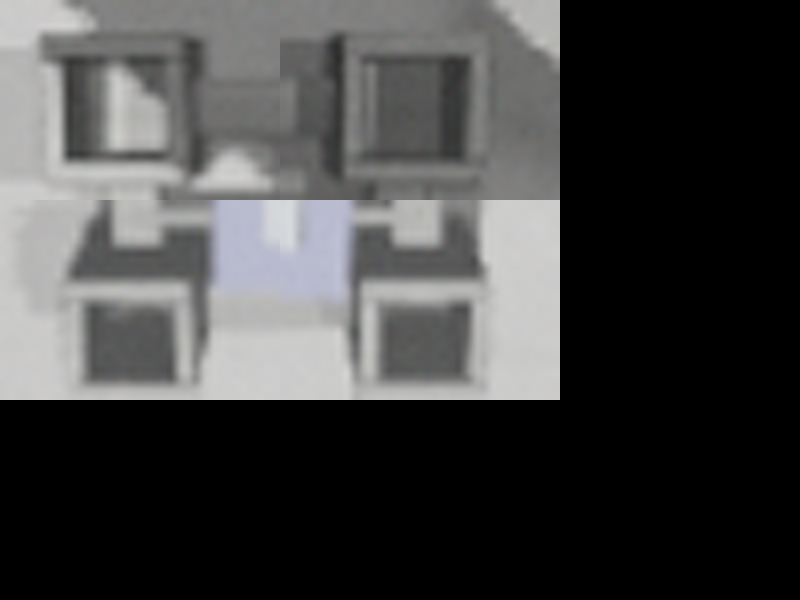

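View pics/w4.png

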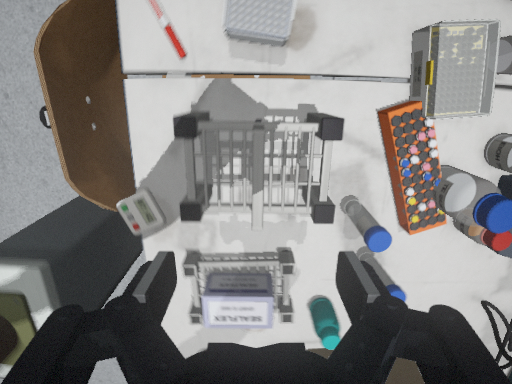

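Both views are clear. The socket top centres in w3 are (215.8,100.1), (291.5,100.1), (220.6,211.1) and (287.4,211.1). In w4 the upper tier's black caps are at (190,125), (324,127), (191,211) and (323,211), with the handle at column 257.

```bash
cat > fit.py <<'E'
from h import *
from scipy.optimize import least_squares
def pts(p,hz,order):
    c,s=np.cos(p[2]),np.sin(p[2]); return [np.array([p[0]+c*x-s*y,p[1]+s*x+c*y,p[3]+hz]) for x,y in order]
def fit(cal,uv,order,hz,p0,freez=True):
    def f(q):
        p=list(q)+([p0[3]] if freez else []); return (np.array([proj(cal,P) for P in pts(p,hz,order)])-uv).ravel()
    r=least_squares(f,p0[:3] if freez else p0); return r.x,r.fun.reshape(-1,2)
E
python3 - <<'E'
from fit import *
k3=np.load('k3.npy',allow_pickle=True).item();k4=np.load('k4.npy',allow_pickle=True).item()
o=[(-.08,-.05),(-.08,.05),(.08,-.05),(.08,.05)]
uv=np.array([(215.8,100.1),(291.5,100.1),(220.6,211.1),(287.4,211.1)])
for fz in (True,False):
  x,r=fit(k3,uv,o,.046,[.532,.154,.04,0.],fz); print('lower',x.round(4),r.round(1).tolist())
im=cv2.imread('pics/w4.png'); d=(im.max(2)<45).astype(np.uint8); d[235:]=0
n,_,st,c=cv2.connectedComponentsWithStats(d)
for i in range(1,n):
  if st[i,4]>80: print(st[i],c[i].round(1))
for P in pts([.558,.387,0,.027],.101,[(sx*.08+a*.012,sy*.05+b*.012) for sx in(-1,1) for sy in(-1,1) for a in(-1,1) for b in(-1,1)]): print(np.round(proj(k4,P),1),end=' ')
print()
for y in (-.045,0,.045): 
  for dx in(-.006,.006): print(np.round(proj(k4,[.558+dx,.387+y,.1675]),1),end=' ')
g=im.astype(int).sum(2)//3
for v in (135,150,165,180,195): print(v,g[v,240:275].tolist())
E
```

```text
lower [0.5334 0.1521 0.0437] [[0.2, -0.2], [-0.2, -0.3], [0.1, 0.3], [-0.1, 0.3]]
lower [ 0.5335  0.1521  0.0437 -0.0008] [[0.3, -0.1], [-0.3, -0.2], [0.1, 0.2], [-0.2, 0.1]]
[179.5 223.3] [177.9 204.7] [199.3 223.6] [198.2 204.9] [172.6 139.8] [170.9 117.3] [194.4 139.9] [193.2 117.3] [312.4 224.7] [314.  206.1] [332.2 224.8] [334.2 206.3] [319.2 141.2] [320.9 118.7] [341.  141.6] [343.2 119.1] 
[250.3 225.4] [261.7 225.5] [250.5 184.4] [262.5 184.6] [250.7 139.1] [263.3 139.2] 135 [142, 142, 131, 119, 118, 111, 125, 135, 139, 142, 140, 134, 120, 112, 118, 123, 123, 124, 125, 126, 125, 127, 128, 122, 113, 127, 138, 140, 142, 137, 119, 118, 115, 116, 132]
150 [115, 116, 121, 118, 117, 110, 126, 136, 138, 122, 112, 108, 108, 116, 122, 125, 124, 126, 124, 126, 128, 125, 123, 116, 162, 205, 213, 214, 200, 173, 129, 118, 114, 126, 203]
165 [193, 149, 109, 117, 121, 112, 112, 119, 115, 113, 114, 109, 108, 118, 123, 127, 127, 124, 125, 130, 129, 126, 122, 117, 166, 190, 193, 191, 187, 151, 125, 124, 114, 181, 197]
180 [143, 148, 135, 168, 192, 176, 156, 167, 159, 129, 125, 125, 114, 119, 126, 127, 125, 124, 127, 127, 128, 127, 122, 107, 144, 156, 157, 138, 111, 157, 190, 182, 141, 137, 141]
195 [170, 183, 176, 173, 191, 176, 173, 183, 174, 168, 177, 168, 155, 183, 196, 197, 198, 198, 201, 202, 201, 202, 186, 159, 198, 211, 211, 202, 168, 174, 188, 174, 204, 212, 214]
```

```bash
python3 - <<'E'
from fit import *
im=cv2.imread('pics/w4.png'); g=im.max(2)
for n,(x0,x1,y0,y1) in dict(TL=(165,215,105,145),TR=(300,350,105,145),BL=(172,215,190,230),BR=(300,345,190,230)).items():
  for row in range(y0,y1,3): print(n,row,''.join('#' if v<35 else '+' if v<60 else '-' if v<90 else '.' for v in g[row,x0:x1]))
E
```

```text
TL 105 ..................................................
TL 108 ..................................................
TL 111 ..................................................
TL 114 .......................---------------------......
TL 117 ............-----++++---+-++++--------------......
TL 120 .........------++++++++++++++++-------.-----......
TL 123 .........---+++++++++++++++++++--.................
TL 126 .........-+++++++++++++++++++++--.................
TL 129 .........-+-+++++++++++++++++++--.................
TL 132 .........-+++++++++++++++++++++------.............
TL 135 ..........+++++++++++++++++++++--.................
TL 138 ...................----------.....................
TL 141 ..................................................
TL 144 ............................-.....................
TR 105 ..................................................
TR 108 ..................................................
TR 111 ..................................................
TR 114 .......-----------------..........................
TR 117 .......------------------------------............
[... 1279 characters left out ...]
...........
BR 193 ...----........-----.........................
BR 196 ...----..........--..........................
BR 199 ....--.....-......-..........................
BR 202 ...........--................................
BR 205 ............----------------------...........
BR 208 .............---------------------...........
BR 211 .............---------------------...........
BR 214 ............---------------------............
BR 217 .............--------------------............
BR 220 ..............-------------------............
BR 223 .............................................
BR 226 .............................................
BR 229 .............................................
```

```bash
python3 - <<'E'
from fit import *
k4=np.load('k4.npy',allow_pickle=True).item()
o=[(-.08,.05),(.08,.05),(-.08,-.05),(.08,-.05)]
uv=np.array([(185,127),(331.5,128.5),(190.8,212),(323,213)])
for fz in (True,False):
  x,r=fit(k4,uv,o,.101,[.558,.387,0,.027],fz); print('upper',x.round(4),r.round(1).tolist())
P=.5588
s=bot.observe();print(s['tcp_pos'],s['tool_rot'])
E
```

```text
upper [5.593e-01 3.892e-01 1.000e-04] [[-1.2, -0.4], [0.9, -0.3], [-1.2, 0.5], [1.5, 0.9]]
upper [5.593e-01 3.882e-01 1.000e-04 2.200e-02] [[0.0, 0.1], [-0.3, 0.1], [-0.2, -0.3], [0.5, 0.0]]
[0.55768323 0.3857927  0.27599806] [-3.14102459e+00  1.36251177e-03  1.58455069e+00]
```

Lower tier: (0.5334, 0.1521), yaw 0.044. Upper tier: (0.559, 0.3885), yaw 0. Now I'm grasping the handle.

Call:
play_rows(
  steps=[85,0.06,0.08,-0.6,0,0,-0.12,85,0,0,-1,0,0,0,85,0,0,-1,0,0,0,85,0,0,-1,0,0,0,85,0,0,-0.9,0,0,0,85,0,0,-0.6,0,0,0,85,0,0,-0.3,0,0,0,85,0,0,0,0,0,0,50,0,0,0,0,0,0,40,0,0,0,0,0,0],
  newtons=80,
)

```text
time: 15.75
tcp_pos: [0.5598, 0.3896, 0.1428]
tool_rot: [3.14, -0.002, 1.574]
contact_force: [0.1, 0.9, 0.8]
grip_width: 0.688
gripper_force: 0.0
```

Call:
play_rows(
  steps=[30,0,0,0,0,0,0,20,0,0,0,0,0,0,4,0,0,0,0,0,0,4,0,0,0,0,0,0,4,0,0,0,0,0,0,4,0,0,0,0,0,0,4,0,0,0,0,0,0,4,0,0,0,0,0,0,4,0,0,0,0,0,0,4,0,0,0,0,0,0],
  newtons=80,
)

```text
time: 16.75
tcp_pos: [0.5587, 0.3891, 0.1419]
tool_rot: [-3.141, -0.0, 1.575]
contact_force: [-3.8, -1.5, 5.2]
grip_width: 0.079
gripper_force: 78.9
```

Call:
play_rows(
  steps=[4,0,0,0.1,0,0,0,4,0,0,0.2,0,0,0,4,0,0,0.3,0,0,0,4,0,0,0.4,0,0,0,4,0,0,0.5,0,0,0,4,0,0,0.5,0,0,0,4,0,0,0,0,0,0,4,0,0,0,0,0,0,4,0,0,0,0,0,0,4,0,0,0,0,0,0],
)

```text
time: 17.75
tcp_pos: [0.5587, 0.3885, 0.1908]
tool_rot: [-3.141, 0.001, 1.574]
contact_force: [0.2, 0.7, -3.6]
grip_width: 0.083
gripper_force: 78.4
```

```bash
python3 - <<'E'
from h import *
k=cams.calibration('wrist'); a=save('wrist','w5.png'); np.save('k5.npy',k,allow_pickle=True); cams.grab_frame('top'); save('scene','s5.png')
s=bot.observe();print(s['time'],s['tcp_pos'].round(4),s['tool_rot'].round(3),s['contact_force'].round(1),s['torque'].round(2))
for n in ['handle','post','upper_tier','upper_deck']:
 for c in ('wrist','top','scene'):
  print(n,c,[(round(r['conf'],2),np.round(r['xyz'],3).tolist()) for r in spotter.tip_of(n,c)[:2]])
g=a.max(2)
for row in range(90,260,5): print(row,''.join('#' if v<35 else '+' if v<60 else '-' if v<90 else '.' for v in g[row,130:390:2]))
E
```

```text
17.9 [0.5589 0.3888 0.191 ] [-3.141e+00  1.000e-03  1.574e+00] [ 0.  -0.8 -3.5] [0.01 0.01 0.  ]
handle wrist [(0.86, [0.556, 0.391, 0.209])]
handle top [(0.97, [0.559, 0.388, 0.208])]
handle scene [(0.81, [0.558, 0.387, 0.211])]
post wrist [(0.69, [0.637, 0.435, 0.074])]
post top [(0.69, [0.365, 0.285, 0.002])]
post scene [(0.62, [0.639, 0.435, 0.073]), (0.54, [0.532, 0.159, 0.023])]
upper_tier wrist [(0.82, [0.555, 0.388, 0.073])]
upper_tier top [(0.65, [0.562, 0.386, 0.076])]
upper_tier scene [(0.92, [0.556, 0.387, 0.076])]
upper_deck wrist [(0.69, [0.597, 0.389, 0.163])]
upper_deck top []
upper_deck scene [(0.69, [0.602, 0.384, 0.164])]
90 ..................................................................................................................................
95 ..................................................................................................................................
100 ..................................................................................................................................
105 ............................................
[... 3436 characters left out ...]
.-....-..................
235 .......................-..........................................................................................................
240 ..............-------..--------...........................-+......-+...........................-----.....-------..................
245 ..............-------...------............................-+......-+-...........................------....-----...................
250 ..............-------...-----...................-++++-....-+-.....-+-....-++++...................----......----...................
255 ...............-----.-..----...................++++++.....++-.....-+-.....++++++..................---.......---..............-....
```

The grasp holds: 3.6 N of weight, no moment, and the tier is level. Carrying it over the lower tier.

Call:
play_rows(
  steps=[4,0,0,0.4,0,0,0,4,0,0,0.8,0,0,0,4,0,0,0.8,0,0,0,4,0,-0.3,0.4,0,0,0,4,-0.1,-0.7,0,0,0,0.05,4,-0.1,-0.9,0,0,0,0.1,4,-0.1,-0.9,0,0,0,0.1,4,-0.1,-0.9,0,0,0,0.1,4,-0.1,-0.9,0,0,0,0.1,4,-0.1,-0.9,0,0,0,0.1],
)

```text
time: 19.5
tcp_pos: [0.5439, 0.2497, 0.2518]
tool_rot: [3.141, 0.001, 1.618]
contact_force: [1.0, -0.0, -3.5]
grip_width: 0.082
gripper_force: 78.5
```

Call:
play_rows(
  steps=[4,-0.1,-0.9,0,0,0,0,4,-0.1,-0.9,0,0,0,0,4,-0.1,-0.8,0,0,0,0,4,-0.1,-0.6,0,0,0,0,4,0,-0.4,0,0,0,0,4,0,-0.2,0,0,0,0,4,0,-0.16,0,0,0,0,4,0,0,0,0,0,0,4,0,0,0,0,0,0,4,0,0,0,0,0,0],
)

```text
time: 20.5
tcp_pos: [0.5341, 0.1534, 0.2515]
tool_rot: [3.141, -0.001, 1.62]
contact_force: [-0.0, 0.2, -2.5]
grip_width: 0.084
gripper_force: 78.5
```

```bash
python3 - <<'E'
from h import *
cams.grab_frame('wrist');cams.grab_frame('top'); save('scene','s6.png'); 
s=bot.observe();print(s['time'],s['tcp_pos'].round(4),s['tool_rot'].round(3),s['contact_force'].round(1),s['torque'].round(2),s['q'].round(2))
for n in ['handle','post','upper_tier','socket','lower_tier']:
 for c in ('wrist','top','scene'):
  print(n,c,[(round(r['conf'],2),np.round(r['xyz'],3).tolist()) for r in spotter.tip_of(n,c)[:2]])
E
```

```text
20.65 [0.5341 0.1529 0.2515] [ 3.141 -0.     1.619] [ 0.  -0.4 -4. ] [-0.01 -0.   -0.02] [-0.05  0.58 -0.51  1.71  0.34  0.94 -0.65]
handle wrist [(0.58, [0.534, 0.152, 0.272])]
handle top [(0.91, [0.53, 0.153, 0.27])]
handle scene [(0.83, [0.537, 0.151, 0.272]), (0.46, [0.53, 0.152, 0.007])]
post wrist [(0.55, [0.608, 0.203, 0.138])]
post top [(0.64, [0.613, 0.207, 0.135])]
post scene [(0.82, [0.612, 0.204, 0.137])]
upper_tier wrist [(0.56, [0.53, 0.152, 0.135])]
upper_tier top [(0.87, [0.535, 0.149, 0.139])]
upper_tier scene [(0.62, [0.53, 0.153, 0.136])]
socket wrist [(0.74, [0.613, 0.207, 0.044]), (0.35, [0.608, 0.201, 0.134])]
socket top []
socket scene [(0.66, [0.61, 0.206, 0.051])]
lower_tier wrist [(0.33, [0.531, 0.153, 0.133])]
lower_tier top [(0.55, [0.533, 0.152, 0.001])]
lower_tier scene [(0.73, [0.531, 0.152, 0.006])]
```

Call:
play_rows(
  steps=[4,-0.03,-0.03,-0.5,0,0,0,4,0,0,-0.8,0,0,0,4,0,0,-0.6,0,0,0,4,0,0,-0.3,0,0,0,4,0,0,-0.2,0,0,0,4,0,0,-0.1,0,0,0,4,0,0,-0.1,0,0,0,4,0,0,-0.1,0,0,0,4,0,0,0,0,0,0,4,0,0,0,0,0,0],
)

```text
time: 22.4
tcp_pos: [0.5335, 0.1517, 0.1842]
tool_rot: [3.141, -0.0, 1.618]
contact_force: [-0.8, 0.1, -3.6]
grip_width: 0.081
gripper_force: 78.5
```

Call:
play_rows(
  steps=[4,0,0,-0.08,0,0,0,4,0,0,-0.08,0,0,0,4,0,0,-0.08,0,0,0,4,0,0,-0.08,0,0,0,4,0,0,-0.08,0,0,0,4,0,0,0,0,0,0,4,0,0,0,0,0,0,4,0,0,0,0,0,0,4,0,0,0,0,0,0,4,0,0,0,0,0,0],
)

```text
time: 23.4
tcp_pos: [0.5334, 0.1517, 0.1741]
tool_rot: [3.141, -0.0, 1.618]
contact_force: [0.2, 0.9, -3.7]
grip_width: 0.084
gripper_force: 78.5
```

Call:
play_rows(
  steps=[4,0,0,-0.1,0,0,0,4,0,0,-0.1,0,0,0,4,0,0,-0.1,0,0,0,4,0,0,-0.08,0,0,0,4,0,0,-0.04,0,0,0,4,0,0,-0.04,0,0,0,4,0,0,-0.04,0,0,0,4,0,0,0,0,0,0,4,0,0,0,0,0,0,4,0,0,0,0,0,0],
)

```text
time: 24.4
tcp_pos: [0.5334, 0.1517, 0.1616]
tool_rot: [3.141, -0.0, 1.618]
contact_force: [0.2, 0.7, -3.2]
grip_width: 0.08
gripper_force: 78.7
```

Call:
play_rows(
  steps=[4,0,0,-0.02,0,0,0,4,0,0,-0.02,0,0,0,4,0,0,-0.02,0,0,0,4,0,0,0,0,0,0,4,0,0,0,0,0,0,10,0,0,0,0,0,0,16,0,0,0,0,0,0,22,0,0,0,0,0,0,30,0,0,0,0,0,0,40,0,0,0,0,0,0],
)

```text
time: 25.4
tcp_pos: [0.5337, 0.1515, 0.1599]
tool_rot: [3.141, 0.0, 1.618]
contact_force: [-0.8, 0.8, 0.6]
grip_width: 0.467
gripper_force: 0.0
```

```bash
python3 - <<'E'
from h import *
cams.grab_frame('wrist');cams.grab_frame('top'); cams.grab_frame('scene')
s=bot.observe();print(s['time'],s['tcp_pos'].round(4),s['tool_rot'].round(3),s['contact_force'].round(1),s['grip_width'])
for n in ['handle','upper_tier','post','lower_tier','film_box']:
 for c in ('wrist','top','scene'):
  print(n,c,[(round(r['conf'],2),np.round(r['xyz'],3).tolist()) for r in spotter.tip_of(n,c)[:2]])
E
```

```text
25.55 [0.5335 0.1516 0.16  ] [3.141 0.    1.618] [-0.2 -1.   0.4] 0.47230478166749246
handle wrist [(0.98, [0.528, 0.153, 0.181])]
handle top [(0.69, [0.532, 0.152, 0.179])]
handle scene [(0.94, [0.536, 0.151, 0.18])]
upper_tier wrist [(0.75, [0.533, 0.152, 0.044])]
upper_tier top [(0.8, [0.535, 0.149, 0.049])]
upper_tier scene [(0.84, [0.532, 0.151, 0.046]), (0.54, [0.366, 0.29, 0.004])]
post wrist [(0.76, [0.611, 0.2, 0.046])]
post top [(0.86, [0.608, 0.196, 0.046])]
post scene [(0.6, [0.612, 0.203, 0.043])]
lower_tier wrist []
lower_tier top [(0.45, [0.535, 0.153, -0.001])]
lower_tier scene []
film_box wrist [(0.9, [0.534, 0.154, 0.028])]
film_box top [(0.49, [0.533, 0.154, 0.026])]
film_box scene [(0.75, [0.53, 0.155, 0.031])]
```

The upper tier is home: origin z is 0.046 and the handle z 0.180. Rising clear and heading to the bottle, turning so the fingers close along y.

Call:
play_rows(
  steps=[60,0,0,0.3,0,0,0,85,0,0,1,0,0,0,85,0,0,1,0,0,0,85,0,0,1,0,0,0,85,0,0,1,0,0,0,85,-0.13,-0.39,0,0,0,0.98,85,-0.13,-0.39,0,0,0,0.98,85,-0.13,-0.39,0,0,0,0.98,85,-0.13,-0.39,0,0,0,0.98,85,-0.13,-0.39,0,0,0,0.98],
)

```text
time: 27.3
tcp_pos: [0.517, 0.1025, 0.2681]
tool_rot: [3.141, 0.0, 2.014]
contact_force: [0.4, 0.3, 0.1]
grip_width: 0.996
gripper_force: 0.0
```

Call:
play_rows(
  steps=[85,-0.13,-0.39,0,0,0,0.98,85,-0.13,-0.39,0,0,0,0.98,85,-0.13,-0.39,0,0,0,0.98,85,-0.13,-0.39,0,0,0,0.98,85,-0.13,-0.39,0,0,0,0.98,85,-0.13,-0.39,0,0,0,0.98,85,-0.13,-0.39,0,0,0,0.98,85,-0.13,-0.39,0,0,0,0.98,85,-0.13,-0.39,0,0,0,0.98,85,-0.13,-0.39,0,0,0,0.98],
)

```text
time: 28.3
tcp_pos: [0.4845, 0.005, 0.2681]
tool_rot: [-3.142, 0.001, 2.798]
contact_force: [-0.2, -0.5, -1.0]
grip_width: 0.999
gripper_force: 0.0
```

Call:
play_rows(
  steps=[85,-0.13,-0.39,0,0,0,0.98,85,-0.13,-0.39,0,0,0,0.98,85,-0.13,-0.39,0,0,0,0.98,85,-0.13,-0.39,0,0,0,0.98,85,-0.13,-0.39,0,0,0,0.98,85,0,0,-0.5,0,0,0,85,0,0,-0.6,0,0,0,85,0,0,-0.6,0,0,0,85,0,0,-0.4,0,0,0,85,0,0,0,0,0,0],
)

```text
time: 29.3
tcp_pos: [0.4674, -0.0431, 0.2138]
tool_rot: [3.141, -0.003, -3.097]
contact_force: [-0.4, -0.5, 0.9]
grip_width: 0.991
gripper_force: 0.0
```

```bash
python3 - <<'E'
from h import *
s=bot.observe();print(s['time'],s['tcp_pos'].round(4),s['tool_rot'].round(3),s['contact_force'].round(1),s['q'].round(2))
k=cams.calibration('wrist');a=save('wrist','w7.png'); cams.grab_frame('top')
print([(c,round(r['conf'],2),np.round(r['xyz'],3).tolist()) for c in('wrist','top') for r in spotter.tip_of('small_bottle',c)[:3]])
def cap(im):
  h=cv2.cvtColor(im,cv2.COLOR_RGB2HSV); m=((h[...,0]<8)|(h[...,0]>172))&(h[...,1]>170)&(h[...,2]>150)
  n,_,st,c=cv2.connectedComponentsWithStats(m.astype(np.uint8)); i=np.argsort(-st[1:,4])[:3]+1; return st[i],c[i]
st,c=cap(a); print(st,c)
w1=cv2.imread('pics/w1.png')[:,:,::-1].copy(); print(cap(w1))
for i in range(len(c)): print(atz(k,*c[i],.088))
E
```

```text
29.3 [ 0.4674 -0.0431  0.2138] [ 3.141e+00 -3.000e-03 -3.097e+00] [-0.4 -0.5  0.9] [ 0.58  0.62 -0.95  1.99  0.66  0.88  0.89]
[('wrist', 0.83, [0.684, 0.093, -0.002]), ('wrist', 0.78, [0.466, -0.046, -0.002]), ('top', 0.71, [0.47, -0.045, 0.0]), ('top', 0.63, [0.686, 0.094, 0.0])]
[[498  91   9   9  51]] [[501.49019608  94.78431373]]
(array([[273,  30,  30,  31, 700]], dtype=int32), array([[286.74285714,  44.94142857]]))
[0.36548078 0.20393604 0.088     ]
```

```bash
python3 - <<'E'
from h import *
k=cams.calibration('wrist'); a=cv2.imread('pics/w7.png')
h=cv2.cvtColor(a,cv2.COLOR_BGR2HSV); m=((h[...,0]<8)|(h[...,0]>172))&(h[...,1]>140)&(h[...,2]>60)
n,_,st,c=cv2.connectedComponentsWithStats(m.astype(np.uint8)); i=np.argsort(-st[1:,4])[:2]+1; print(st[i],c[i])
k1=dict(k,extrinsics=np.array([[1.0,-0.0055,-0.002,0.437],[0.006,0.945,0.326,-0.097],[0,-0.327,0.945,0.419],[0,0,0,1]]))
print(atz(k1,286.7,44.9,.088))
for j in i: print(atz(k,*c[j],.088),tri([(k1,286.7,44.9),(k,*c[j])]))
E
```

```text
[[239 183  23  13 194]
 [246 169  20  12  70]] [[249.17525773 188.76804124]
 [257.74285714 173.37142857]]
[ 0.46924665 -0.04471899  0.088     ]
[ 0.48072315 -0.04945552  0.088     ] [ 0.46596405 -0.05023465  0.13032866]
[ 0.46321849 -0.04104537  0.088     ] [ 0.47206402 -0.04004342  0.05610483]
```

The cap is half in shadow, but the two views agree on a bottle position of (0.469, -0.045). Descending to grasp its body.

Call:
play_rows(
  steps=[85,0.06,-0.06,-0.5,0,0,0,85,0,0,-1,0,0,0,85,0,0,-1,0,0,0,85,0,0,-1,0,0,0,85,0,0,-1,0,0,0,85,0,0,-1,0,0,0,85,0,0,-0.9,0,0,0,85,0,0,-0.6,0,0,0,85,0,0,-0.4,0,0,0,85,0,0,0,0,0,0],
  newtons=30,
)

```text
time: 30.5
tcp_pos: [0.469, -0.0448, 0.0286]
tool_rot: [3.141, -0.002, -3.097]
contact_force: [-0.2, -0.6, 0.4]
grip_width: 0.992
gripper_force: 0.0
```

Call:
play_rows(
  steps=[65,0,0,0,0,0,0,55,0,0,0,0,0,0,48,0,0,0,0,0,0,36,0,0,0,0,0,0,36,0,0,0,0,0,0,36,0,0,0,0,0,0,36,0,0,0,0,0,0,36,0,0,0,0,0,0,36,0,0,0,0,0,0,36,0,0,0,0,0,0],
  newtons=30,
)

```text
time: 31.5
tcp_pos: [0.4704, -0.0455, 0.0308]
tool_rot: [-3.14, 0.001, -3.097]
contact_force: [-0.1, -2.2, 5.6]
grip_width: 0.486
gripper_force: 29.5
```

Call:
play_rows(
  steps=[36,0,0,0.3,0,0,0,36,0,0,0.8,0,0,0,36,0,0,1,0,0,0,36,0,0,1,0,0,0,36,0,0,1,0,0,0,36,0,0,1,0,0,0,36,0,0,1,0,0,0,36,0,0,0.9,0,0,0,36,0,0.2,0.6,0,0,0,36,0,0.4,0.4,0,0,0],
)

```text
time: 32.5
tcp_pos: [0.4696, -0.0301, 0.2312]
tool_rot: [-3.141, 0.001, -3.098]
contact_force: [0.7, -0.4, -2.4]
grip_width: 0.484
gripper_force: 30.1
```

Call:
play_rows(
  steps=[36,0.1,0.7,0,0,0,0,36,0.1,0.9,0,0,0,0,36,0.1,0.9,0,0,0,0,36,0.1,0.9,0,0,0,0,36,0.1,0.9,0,0,0,0,36,0.1,0.9,0,0,0,0,36,0.1,0.8,0,0,0,0,36,0.1,0.6,0,0,0,0,36,0.1,0.4,0,0,0,0,36,0,0.2,0,0,0,0],
)

```text
time: 33.5
tcp_pos: [0.4921, 0.1514, 0.2299]
tool_rot: [3.141, -0.0, -3.095]
contact_force: [-0.4, -0.2, -1.9]
grip_width: 0.484
gripper_force: 30.1
```

Call:
play_rows(
  steps=[36,0,0,0,0,0,0,36,0,0,0,0,0,0,36,0,0,-0.2,0,0,0,36,0,0,-0.3,0,0,0,36,0,0,-0.3,0,0,0,36,0,0,-0.2,0,0,0,36,0,0,0,0,0,0,36,0,0,0,0,0,0,36,0,0,0,0,0,0,36,0,0,0,0,0,0],
)

```text
time: 34.5
tcp_pos: [0.4925, 0.1503, 0.2053]
tool_rot: [3.141, 0.001, -3.097]
contact_force: [-0.7, 0.1, -1.0]
grip_width: 0.484
gripper_force: 30.1
```

```bash
python3 - <<'E'
from h import *
s=bot.observe();print(s['time'],s['tcp_pos'].round(4),s['tool_rot'].round(3),s['contact_force'].round(1),s['torque'].round(2))
cams.grab_frame('wrist');cams.grab_frame('top');cams.grab_frame('scene')
for n in ['small_bottle','handle','upper_deck','upper_tier']:
 for c in ('wrist','top','scene'):
  print(n,c,[(round(r['conf'],2),np.round(r['xyz'],3).tolist()) for r in spotter.tip_of(n,c)[:3]])
E
```

```text
34.5 [0.4925 0.1503 0.2053] [ 3.141e+00  1.000e-03 -3.097e+00] [-0.7  0.1 -1. ] [0.08 0.04 0.01]
small_bottle wrist []
small_bottle top [(0.5, [0.533, 0.154, -0.001]), (0.44, [0.686, 0.093, 0.0])]
small_bottle scene [(0.67, [0.492, 0.156, 0.171]), (0.45, [0.692, 0.092, -0.002])]
handle wrist []
handle top []
handle scene [(0.71, [0.535, 0.15, 0.178])]
upper_deck wrist []
upper_deck top []
upper_deck scene [(0.84, [0.574, 0.15, 0.136]), (0.22, [0.364, 0.12, -0.006])]
upper_tier wrist []
upper_tier top [(0.96, [0.538, 0.149, 0.046])]
upper_tier scene [(0.66, [0.536, 0.15, 0.047])]
```

Call:
play_rows(
  steps=[36,0,0,-0.3,0,0,0,36,0,0,-0.4,0,0,0,36,0,0,-0.3,0,0,0,36,0,0,-0.2,0,0,0,36,0,0,-0.1,0,0,0,36,0,0,-0.06,0,0,0,36,0,0,-0.04,0,0,0,36,0,0,0,0,0,0,36,0,0,0,0,0,0,36,0,0,0,0,0,0],
)

```text
time: 36.25
tcp_pos: [0.4925, 0.1502, 0.1702]
tool_rot: [3.141, 0.0, -3.097]
contact_force: [-0.4, -0.7, -2.1]
grip_width: 0.484
gripper_force: 30.1
```

Call:
play_rows(
  steps=[36,0,0,-0.02,0,0,0,36,0,0,-0.02,0,0,0,36,0,0,-0.02,0,0,0,36,0,0,-0.02,0,0,0,36,0,0,-0.02,0,0,0,36,0,0,-0.02,0,0,0,36,0,0,0,0,0,0,36,0,0,0,0,0,0,36,0,0,0,0,0,0,36,0,0,0,0,0,0],
)

```text
time: 37.25
tcp_pos: [0.4924, 0.1502, 0.167]
tool_rot: [3.142, 0.0, -3.097]
contact_force: [0.1, 0.5, -1.9]
grip_width: 0.484
gripper_force: 30.1
```

Call:
play_rows(
  steps=[36,0,0,-0.02,0,0,0,36,0,0,-0.02,0,0,0,36,0,0,-0.02,0,0,0,36,0,0,-0.02,0,0,0,36,0,0,0,0,0,0,36,0,0,0,0,0,0,36,0,0,0,0,0,0,36,0,0,0,0,0,0,36,0,0,0,0,0,0,36,0,0,0,0,0,0],
)

```text
time: 38.25
tcp_pos: [0.4926, 0.1502, 0.1654]
tool_rot: [3.142, 0.001, -3.097]
contact_force: [-0.2, -1.3, 5.5]
grip_width: 0.484
gripper_force: 31.4
```

Contact is firm at the expected height. Releasing gently, then rising.

Call:
play_rows(
  steps=[36,0,0,0.02,0,0,0,44,0,0,0,0,0,0,47,0,0,0,0,0,0,52,0,0,0,0,0,0,60,0,0,0,0,0,0,70,0,0,0,0,0,0,80,0,0,0,0,0,0,80,0,0,0,0,0,0,80,0,0,0,0,0,0,80,0,0,0,0,0,0],
)

```text
time: 39.25
tcp_pos: [0.4924, 0.1502, 0.1655]
tool_rot: [3.142, 0.0, -3.097]
contact_force: [-0.3, -0.0, -0.5]
grip_width: 0.938
gripper_force: 0.0
```

Call:
play_rows(
  steps=[80,0,0,0.2,0,0,0,80,0,0,0.5,0,0,0,80,0,0,0.8,0,0,0,80,0,0,0.8,0,0,0,80,0,0,0.8,0,0,0,80,0,0,0.8,0,0,0,80,0,0,0.8,0,0,0,80,0,0,0.6,0,0,0,80,0,0,0.3,0,0,0,80,0,0,0,0,0,0],
)

```text
time: 40.25
tcp_pos: [0.4928, 0.1507, 0.3069]
tool_rot: [3.141, 0.002, -3.097]
contact_force: [-0.2, 0.0, -0.3]
grip_width: 0.937
gripper_force: 0.0
```

```bash
python3 - <<'E'
from h import *
s=bot.observe();print(s['time'],s['tcp_pos'].round(4),s['contact_force'].round(1),s['gripper_force'])
w=save('wrist','w9.png');cams.grab_frame('top');b=save('scene','s9.png')
for n in ['small_bottle','handle','upper_tier','post','lower_tier','film_box']:
 for c in ('wrist','top','scene'):
  print(n,c,[(round(r['conf'],2),np.round(r['xyz'],3).tolist()) for r in spotter.tip_of(n,c)[:2]])
o=np.hstack([cv2.resize(w,(400,300)),cv2.resize(b[150:330,150:390],(400,300),interpolation=cv2.INTER_CUBIC)]); cv2.imwrite('pics/fin.png',o[:,:,::-1])
E
```

```text
40.25 [0.4928 0.1507 0.3069] [-0.2  0.  -0.3] 0.0
small_bottle wrist [(0.65, [0.488, 0.149, 0.132]), (0.56, [0.686, 0.093, -0.002])]
small_bottle top [(0.61, [0.493, 0.152, 0.134])]
small_bottle scene [(0.67, [0.695, 0.094, 0.0]), (0.65, [0.492, 0.153, 0.133])]
handle wrist [(0.68, [0.53, 0.151, 0.18])]
handle top [(0.91, [0.53, 0.152, 0.181]), (0.26, [0.591, -0.217, -0.003])]
handle scene [(0.56, [0.537, 0.15, 0.183])]
upper_tier wrist []
upper_tier top [(0.68, [0.593, -0.219, -0.003]), (0.6, [0.536, 0.147, 0.045])]
upper_tier scene [(0.81, [0.531, 0.151, 0.046])]
post wrist [(0.87, [0.607, 0.199, 0.047])]
post top []
post scene [(0.78, [0.616, 0.199, 0.047])]
lower_tier wrist [(0.74, [0.363, 0.285, 0.004])]
lower_tier top [(0.66, [0.532, 0.153, 0.001])]
lower_tier scene [(0.69, [0.53, 0.15, 0.006]), (0.57, [0.532, 0.156, 0.03])]
film_box wrist []
film_box top [(0.52, [0.53, 0.154, 0.028])]
film_box scene [(0.69, [0.529, 0.157, 0.032])]
```

View pics/fin.png

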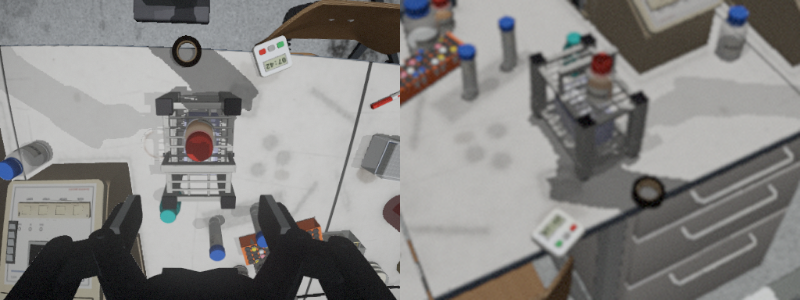

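The final views show the rack stacked and level. The red-cap bottle stands upright on the deck beside the handle, at about (200,145) on the left and (600,80) on the right, and the timer, tape roll, tubes and big bottle show no sign of having moved. Handing in.

```bash
python3 -c "
from bench import ticket; print(ticket.job_done())"
```

```text
the job is handed in; nothing more can be done
None
```

I handed the job in at about 40 s: the box lies on the lower tier, the upper tier is seated in its sockets, and the bottle stands upright beside the handle, as far as the final camera check shows; the hand-in returned no verdict.

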